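# Set out flange bushes by height on a padded strip

## Task

Set the four turned flange bushes out on the grey strip in order of height, one upright and collar down in the middle of each round pad, with the tallest on the pad next to the raised end block and the shortest on the pad farthest from it. Leave the grease tin where it stands.

Things in the scene. Friction and masses are not known exactly. Their poses are not given: they have to be found in the camera images.
- bush_1: steel flange bush (short sleeve with a wider collar at its foot and a bore), 28 mm across the collar, 22 mm high: the second tallest. Stands loose and upright, collar down, on the bench (z = 0). Origin: centre of its underside; z up along its bore.
- bush_2: brass flange bush, 22 mm across the collar, 18 mm high: the second shortest. Stands loose and upright, collar down, on the bench (z = 0). Origin: centre of its underside; z up along its bore.
- bush_3: squat steel flange bush, 32 mm across the collar (collar 6 mm high, sleeve above it 28 mm across), 12 mm high: the shortest, though the widest. Stands loose and upright, collar down, on the bench (z = 0). Origin: centre of its underside; z up along its bore.
- bush_4: slender steel flange bush, 24 mm across the collar, 30 mm high: the tallest. Stands loose and upright, collar down, on the bench (z = 0). Origin: centre of its underside; z up along its bore.
- pad_1: pale round steel pad, 46 mm across, 2 mm thick, fixed on the fixed grey strip (290 x 66 x 10 mm, flat on the bench). The pads form one row along the strip, 58 mm apart, in the order pad_1, 2, 3, 4. Origin: centre of its underside, at z = 0.010; its top is at z = 0.012. y axis along the row from pad_1 to pad_4, x across the strip.
- pad_2: pale round steel pad, 46 mm across, 2 mm thick, fixed on the fixed grey strip (290 x 66 x 10 mm, flat on the bench). The pads form one row along the strip, 58 mm apart, in the order pad_1, 2, 3, 4. Origin: centre of its underside, at z = 0.010; its top is at z = 0.012. y axis along the row from pad_1 to pad_4, x across the strip.
- pad_3: pale round steel pad, 46 mm across, 2 mm thick, fixed on the fixed grey strip (290 x 66 x 10 mm, flat on the bench). The pads form one row along the strip, 58 mm apart, in the order pad_1, 2, 3, 4. Origin: centre of its underside, at z = 0.010; its top is at z = 0.012. y axis along the row from pad_1 to pad_4, x across the strip.
- pad_4: pale round steel pad, 46 mm across, 2 mm thick, fixed on the fixed grey strip (290 x 66 x 10 mm, flat on the bench). The pads form one row along the strip, 58 mm apart, in the order pad_1, 2, 3, 4. Origin: centre of its underside, at z = 0.010; its top is at z = 0.012. y axis along the row from pad_1 to pad_4, x across the strip.
- end_block: raised aluminium block, 60 mm across the strip, 14 mm along it, 32 mm high, fixed on the strip at one end of the row: beyond pad_1 at some starts, beyond pad_4 at others, its centre 46 mm past that pad's centre. (The other end has only a low bar of the same outline, 6 mm high.) Origin: centre of its underside, at z = 0.010.
- grease_tin: loose round white and green grease tin, 66 mm across and 34 mm high, standing on the bench near the strip; a bystander. Origin: centre of its underside. (Also mind the fixed drill vice beyond the strip: the tip of its T-bar stands 71 mm above the bench at x = 0.555, y = 0.094; stay on the robot side of it.)

How it is judged (in metres and radians):
At the end, for the whole second after the job is handed in: From the end of the row away from the raised block: bush_3, bush_2, bush_1, bush_4 (next to the block), one a pad; each upright, collar down (tilt under 0.1 rad), axis within 12 mm of the pad centre, foot within 3 mm of the pad top, released and at rest (angle between each of bush_3, bush_2, bush_1, bush_4's own z axis and vertical below 0.1 rad and linear speed of each of bush_3, bush_2, bush_1, bush_4 below 0.02 m/s and ((horizontal distance between end_block and pad_4 below 0.1 m and horizontal distance between bush_3 and pad_1 below 0.012 m and z of bush_3 in the frame of pad_1 between 0 and 0.005 m and horizontal distance between bush_2 and pad_2 below 0.012 m and z of bush_2 in the frame of pad_2 between 0 and 0.005 m and horizontal distance between bush_1 and pad_3 below 0.012 m and z of bush_1 in the frame of pad_3 between 0 and 0.005 m and horizontal distance between bush_4 and pad_4 below 0.012 m and z of bush_4 in the frame of pad_4 between 0 and 0.005 m) or (not (horizontal distance between end_block and pad_4 below 0.1 m) and horizontal distance between bush_3 and pad_4 below 0.012 m and z of bush_3 in the frame of pad_4 between 0 and 0.005 m and horizontal distance between bush_2 and pad_3 below 0.012 m and z of bush_2 in the frame of pad_3 between 0 and 0.005 m and horizontal distance between bush_1 and pad_2 below 0.012 m and z of bush_1 in the frame of pad_2 between 0 and 0.005 m and horizontal distance between bush_4 and pad_1 below 0.012 m and z of bush_4 in the frame of pad_1 between 0 and 0.005 m))); the robot touches nothing.
It fails at once if the grease tin is shifted by more than 20 mm (distance of grease_tin from where it was at the start of the episode above 0.02 m).
It also fails if it takes over 99 s, if anything falls off the work surface, if the arm or the gripper's body presses on something with over 40 N, if the wrist force passes 120 N, or if a joint passes its speed limit or range.

## Robot

A 6-joint arm with a two-finger parallel gripper is mounted at the origin on a cart in front of the work surface, level with it; the furniture and walls round the work are solid. World frame = base frame: x ahead of the robot, y to its left, z up, the work surface at z = 0. Lengths are in mm, angles in rad, forces in N, time in s.
With the tool pointing down it reaches from about 350 to 975 mm from the base axis. Payload 7.1 kg.
Tool frame: the origin (TCP) lies between the finger pads; the fingertips stand 14 mm ahead of it and the grasp point (between the pads) lies 5 mm behind it; z points along the fingers, y is the line along which they close (so a half turn about z gives the same grasp; the last joint's range is limited). The gripper opens to 88 mm and grips with 3 to 60 N. Pads are 20 mm wide; open, the fingers measure 115 mm over their backs; the gripper's body (75 mm by 178 mm) begins 61 mm behind the grasp point.
Start: joints at [-1.193, 0.423, 1.63, -0, 1.089, -0.019], TCP at [241.559, -576.415, 236.675] pointing down, gripper open.
Joint ranges: [-3, 3], [-0.9, 2.11], [0.09, 2.58], [-1.31, 4.45], [0.11, 2.69], [-2.54, 2.54]. Speed limits (rad/s): [2.39, 2.39, 3.01, 3.14, 3.14, 3.14].

## Interface

Orientations are given as a rotation vector (axis times angle).
In Python, from workcell import ctrl gives the robot as it stands. The module is installed in compiled form; this text tells all that it offers.
- The arm moves only by the tool servo_tool, never from a script. Its argument "plan" is a list of rows, each a list of 3 entries, a list of its own where there are three numbers: the closure, from 0 (fully open) to 1 (shut), then the shift along the world's x, y, z in mm, then the turn about the world's z in degrees. In form: [[hand, [x, y, z], yaw], ...]. A call has 1 to 10 rows; each row is the pose to reach, as a shift and turn from the pose commanded when the call began; what a row does not reach only later rows make up. A row lasts 1/12 s, in which the tool goes at most 41.7 mm and 7.16 degrees, less where a joint would pass 70% of its speed; a pose out of reach is approached as far as the arm can. A call with a gripper value outside its range is refused whole. The fingers move at their own pace and stop on an object; the grip force is fixed at half the most. Time passes only in rows, so rows that repeat a pose let the fingers close. It gives the time, the measured TCP pose, the force, the opening and the grip force at its end, in the units of the state.
- ctrl.get_obs(): the state, without advancing time (a new reading comes with each control period).
- ctrl.get_image(name): name is "side" or "top" or "wrist"; returns the picture (400x640x3 uint8, blue, green, red); there is no depth.
- ctrl.camera_info(name): a dict with "fovy" (degrees; the focal length in pixels is half the picture's height over the tangent of half this angle, whatever the lens; pixels are square), "cx", "cy" (the principal point, pixels), "rvec" (rotation vector, rad) and "tvec" (3), from world to camera coordinates, as OpenCV has them; the wrist camera has in their place "T_tool_cam" (4x4, takes a point from camera to tool coordinates, whose origin is the TCP and whose axes are the flange's). Camera axes: x right, y down, z forward; pixel columns grow to the right and rows downward; lengths in mm; the calibration is good to about 2 mm. The wrist camera is an equidistant fisheye: a pixel r from the principal point sees the ray r / f radians off the axis. A picture is of the moment at which its call begins: read the wrist's pose just before it. camera_info takes no time and is no camera call.
- ctrl.close_job(): hands the job in; it is judged then, once.
The state is a dict: "t": time; "qpos": joint angles; "qvel": joint speeds; "joint_torque": joint torques, N m; "ee_pos": TCP position; "orientation": TCP orientation; "ft_force": force on the tool from outside, world axes, zero at the start; "moment": the same for the moment, N m; "width": finger opening in mm; "grasp_force": force on a finger pad.
Only numpy, scipy, OpenCV 4.12 (cv2) and the standard library are available. Lean on these libraries where they do the work, as an engineer would, in place of code of your own. Each camera call takes 0.05 s, during which the arm holds its last target. There are 200 camera calls.

## Working session

There is one attempt and no reset: what is moved stays moved. The work goes in short steps, Python scripts to look and compute and a tool call to move; the robot and the scene stay as the last step left them, time stands still between calls to the robot, and variables do not carry over. Pictures are saved under pics/ and viewed, at most 15 in all, crops included, and the job is handed in when it is done.

Besides the shell and the picture viewer there is one more tool, called as a command line: name --argument value ..., lists and objects as JSON in quotes. servo_tool: Moves the arm, as the interface text tells. Its arguments: {"type":"object","properties":{"plan":{"type":"array"}},"required":["plan"]}

```bash
mkdir -p pics; python3 - <<'E'
from workcell import ctrl
import cv2
for n in ("side","top","wrist"):
    o=ctrl.get_obs(); cv2.imwrite(f"pics/{n}0.png",ctrl.get_image(n)); print(n,ctrl.camera_info(n))
print(o)
E
```

```text
side {'fovy': 54.474839570009486, 'cx': 321.62682707899876, 'cy': 202.83672205135096, 'rvec': array([ 0.33290297, -2.5760701 ,  1.56090453]), 'tvec': array([473.19604694, 106.26230644, 935.6021801 ])}
top {'fovy': 49.9402342840874, 'cx': 317.9564467184407, 'cy': 203.79525367280343, 'rvec': array([ 2.22149508, -2.17539996,  0.106412  ]), 'tvec': array([-11.09819305, 471.26141973, 937.2339632 ])}
wrist {'fovy': 65.70646984690485, 'cx': 317.92122376622206, 'cy': 199.267395540306, 'T_tool_cam': array([[ 9.90035358e-05, -9.53133483e-01, -3.02550084e-01,
         8.39470726e+01],
       [ 9.99999990e-01,  6.48994353e-05,  1.22775408e-04,
        -1.38385870e+00],
       [-9.73860227e-05, -3.02550093e-01,  9.53133480e-01,
        -1.48259478e+02],
       [ 0.00000000e+00,  0.00000000e+00,  0.00000000e+00,
         1.00000000e+00]])}
{'t': 0.1, 'qpos': array([-1.19303081e+00,  4.23762163e-01,  1.63059452e+00,  4.24404582e-05,
        1.08861263e+00, -1.90107746e-02]), 'qvel': array([-0.00143766, -0.00216327, -0.0025786 ,  0.00044669,  0.0003207 ,
       -0.00078815]), 'joint_torque': array([ 9.97017764e-05, -5.45616066e+01, -2.74325734e+01,  6.46374444e-02,
        1.88703218e-02, -2.46898276e-05]), 'ee_pos': array([ 241.38038471, -575.9875341 ,  235.98831994]), 'orientation': array([-3.07864349e+00, -6.18875820e-01,  3.27578944e-04]), 'ft_force': array([0.03473673, 0.67448246, 0.05265336]), 'moment': array([-0.00245521, -0.02855511,  0.00177803]), 'grasp_force': 0.0, 'width': 87.85585284786883}
```

View pics/top0.png

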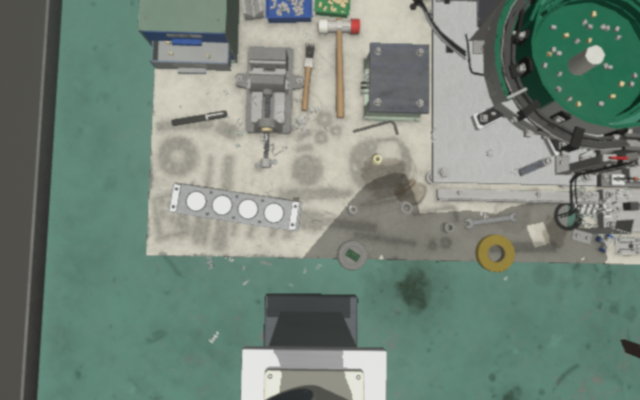

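View pics/side0.png

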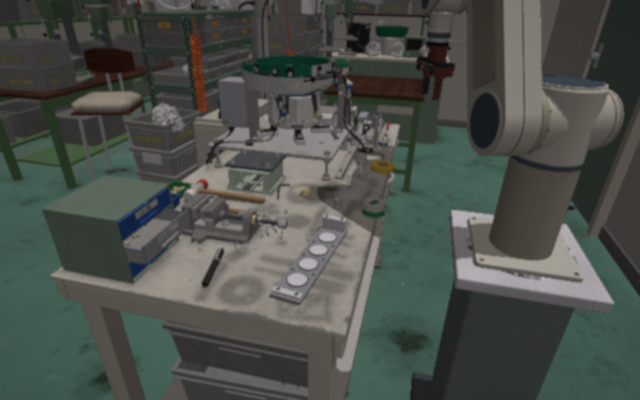

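The top view shows the pads at about (196,201), (223,205), (248,209) and (273,213), with the tin at (352,254). Candidate bushes are at (377,158), (352,210), (406,208) and (448,228). In the side view the raised block is at the far end of the strip, (332,225), which is the right end in the top view. Next I'll zoom in on both.

```bash
cat > h.py <<'E'
import numpy as np, cv2
from workcell import ctrl
def f(ci): return 200/np.tan(np.radians(ci['fovy'])/2)
def ray(name,uv,obs=None):
    ci=ctrl.camera_info(name); d=np.array([uv[0]-ci['cx'],uv[1]-ci['cy']])/f(ci)
    if name=='wrist':
        r=np.hypot(*d); v=np.array([*(d/r*np.sin(r)),np.cos(r)]) if r>0 else np.array([0,0,1.])
        T=ci['T_tool_cam']; R=cv2.Rodrigues(obs['orientation'])[0]
        return R@T[:3,3]+obs['ee_pos'], R@T[:3,:3]@v
    R=cv2.Rodrigues(ci['rvec'])[0]
    return -R.T@ci['tvec'], R.T@np.array([*d,1.])
def plane(name,uv,z,obs=None):
    o,d=ray(name,uv,obs); return o+d*(z-o[2])/d[2]
def cross(r1,r2):
    A=sum((np.eye(3)-np.outer(d,d)/(d@d)) for o,d in (r1,r2))
    b=sum((np.eye(3)-np.outer(d,d)/(d@d))@o for o,d in (r1,r2))
    p=np.linalg.solve(A,b); o,d=r1
    return p, [np.linalg.norm(np.cross(p-o,d))/np.linalg.norm(d) for o,d in (r1,r2)]
E
python3 - <<'E'
from h import *
a=cv2.imread('pics/top0.png')
cv2.imwrite('pics/topz.png',cv2.resize(a[140:280,330:470],(600,600),interpolation=cv2.INTER_CUBIC))
b=cv2.imread('pics/side0.png')
cv2.imwrite('pics/sidez.png',cv2.resize(b[160:310,260:400],(560,600),interpolation=cv2.INTER_CUBIC))
for uv in [(196,201),(223,205),(248,209),(273,213)]: print(plane('top',uv,12).round(1))
for uv in [(377,158),(352,210),(406,208),(448,228),(352,254)]: print(plane('top',uv,15).round(1))
E
```

```text
[472. 269.  12.]
[464.4 209.2  12. ]
[456.7 153.7  12. ]
[449.   98.2  12. ]
[ 577.7 -132.    15. ]
[459.3 -77.4  15. ]
[ 466.4 -198.3   15. ]
[ 423.7 -292.9   15. ]
[361.9 -78.8  15. ]
```

View pics/topz.png

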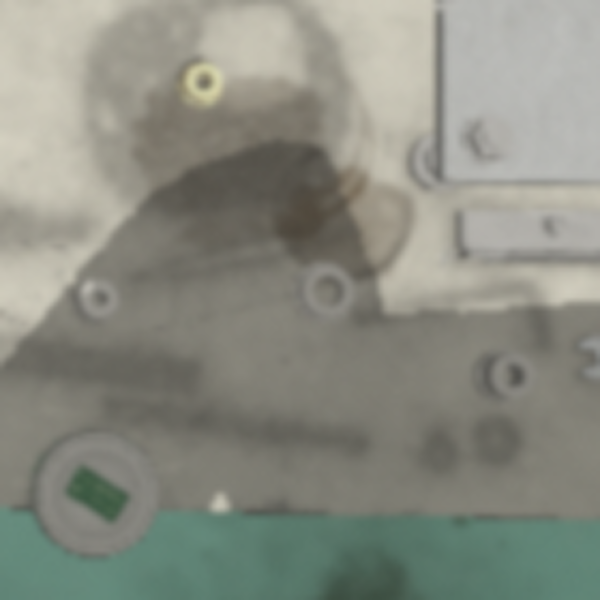

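View pics/sidez.png

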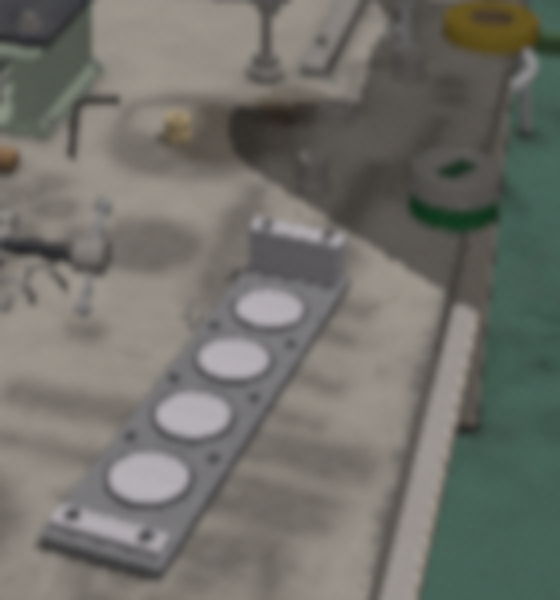

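View pics/wrist0.png

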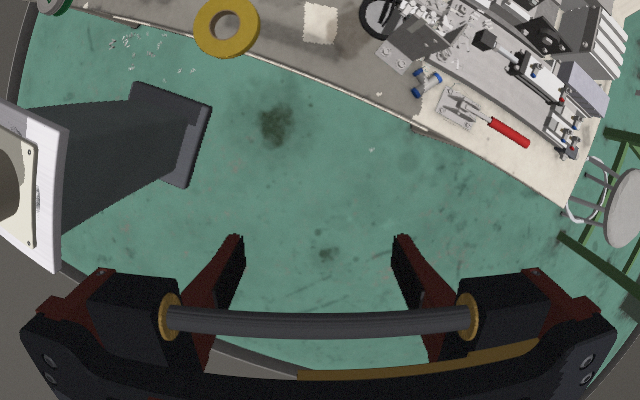

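The block is confirmed at the −y end, next to the pad at about (449,98). Going by apparent size, the bushes are:

| Bush | x, y (mm) |
|---|---|
| bush_4 | (459,−77) |
| bush_3 (wide ring) | (466,−198) |
| bush_1 | (424,−293) |
| bush_2 (brass) | (578,−132) |

I'll move the wrist camera over for a closer look, turning 60° so the fingers close across the strip.

servo_tool --plan '[[0,[25,28,0],6.6],[0,[50,56,0],13.2],[0,[75,84,0],20],[0,[100,112,0],26.6],[0,[125,140,0],33.3],[0,[150,168,0],40],[0,[180,200,0],46.7],[0,[210,235,0],53.3],[0,[240,266,0],60],[0,[240,266,0],60]]'

```text
t: 0.98
ee_pos: [484.7, -306.4, 236.6]
orientation: [-2.348, -2.087, -0.002]
ft_force: [-0.8, -0.0, 0.2]
width: 87.6
grasp_force: 0.0
```

```bash
python3 - <<'E'
from h import *
import pickle
for i in range(1):
    o=ctrl.get_obs(); im=ctrl.get_image('wrist'); cv2.imwrite('pics/w1.png',im); pickle.dump(o,open('pics/w1.pkl','wb'))
    print(o['ee_pos'],o['orientation'],abs(o['qvel']).max(),o['qpos'])
E
```

```text
[ 484.66320417 -306.41512652  236.62707451] [-2.34792701e+00 -2.08711350e+00 -2.24235883e-03] 0.250852363250408 [-5.85259645e-01  3.47867232e-01  1.74635379e+00  1.63099075e-03
  1.04712912e+00 -4.68595430e-01]
```

View pics/w1.png

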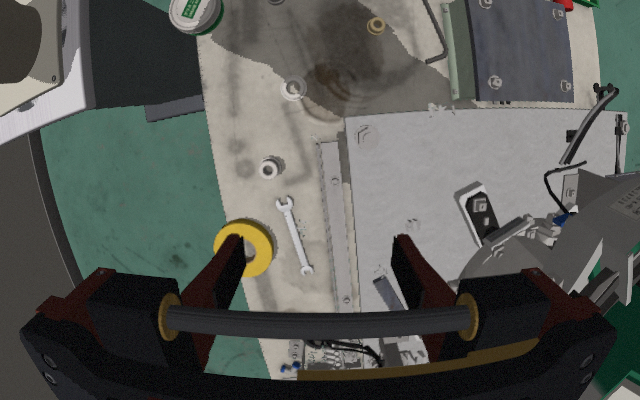

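In this wrist view bush_1 is at (269,167), bush_3 at (292,88) and bush_2 at (376,25). bush_4 is cut off at the top edge, (276,0). I'll take a second view 120 mm further on.

servo_tool --plan '[[0,[0,40,0],0],[0,[0,80,0],0],[0,[0,120,0],0],[0,[0,120,0],0],[0,[0,120,0],0],[0,[0,120,0],0]]'

```text
t: 1.53
ee_pos: [481.5, -191.5, 236.8]
orientation: [2.358, 2.075, -0.0]
ft_force: [-0.2, -0.2, 0.1]
width: 87.8
grasp_force: 0.0
```

```bash
python3 - <<'E'
from h import *
import pickle
o=ctrl.get_obs(); im=ctrl.get_image('wrist'); cv2.imwrite('pics/w2.png',im); pickle.dump(o,open('pics/w2.pkl','wb'))
print(o['ee_pos'],o['orientation'],abs(o['qvel']).max())
E
```

```text
[ 481.47715585 -191.45169291  236.83159698] [ 2.35806309e+00  2.07471244e+00 -3.61805249e-04] 0.02142524250672011
```

View pics/w2.png

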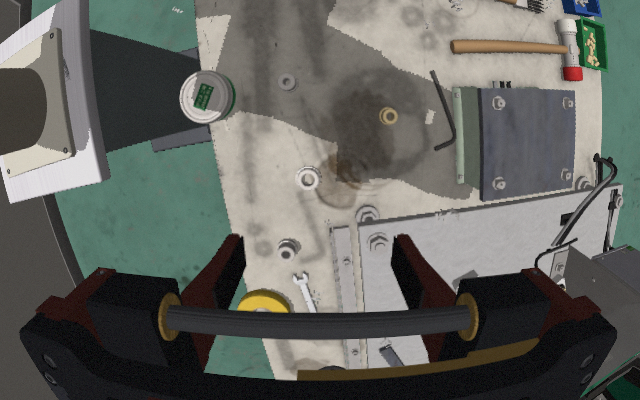

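In this view bush_4 is at (288,82), bush_2 at (388,116), bush_3 at (308,178) and bush_1 at (288,248). I'll enlarge each of them to confirm identity and find the centres.

```bash
python3 - <<'E'
from h import *
w1,w2=cv2.imread('pics/w1.png'),cv2.imread('pics/w2.png')
def c(im,u,v):
    im=cv2.copyMakeBorder(im,30,30,30,30,cv2.BORDER_CONSTANT)
    k=cv2.resize(im[v+5:v+55,u+5:u+55],(200,200),interpolation=cv2.INTER_CUBIC)
    for i in range(0,50,10): cv2.line(k,(i*4,0),(i*4,6),(0,0,255)); cv2.line(k,(0,i*4),(6,i*4),(0,0,255))
    return k
A=np.hstack([c(w2,288,82),c(w2,388,116),c(w2,308,178),c(w2,288,248)])
B=np.hstack([c(w1,276,10),c(w1,376,25),c(w1,292,88),c(w1,269,167)])
cv2.imwrite('pics/m1.png',np.vstack([A,B]))
E
```

```text
(no output)
```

View pics/m1.png

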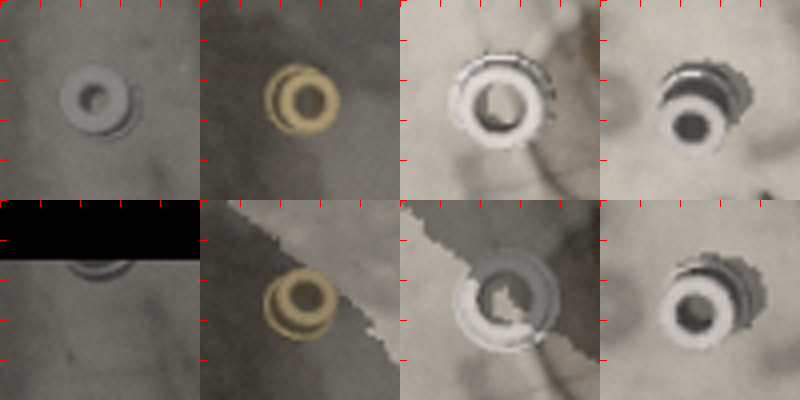

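Going by their visible stacks, the steel bush at w2 (285,255) shows a large top-to-collar offset, and the one at (287,82) is almost straight under the camera. Identity needs triangulated heights, so I'll take two more views further along. They will cover the strip too.

servo_tool --plan '[[0,[0,40,0],0],[0,[0,80,0],0],[0,[0,120,0],0],[0,[0,160,0],0],[0,[0,160,0],0],[0,[0,160,0],0],[0,[0,160,0],0]]'

```text
t: 2.17
ee_pos: [482.0, -31.7, 236.7]
orientation: [2.358, 2.075, -0.0]
ft_force: [-0.3, 0.1, -0.4]
width: 87.5
grasp_force: 0.0
```

```bash
cat > snap.py <<'E'
from h import *
import pickle,sys
n=sys.argv[1]
o=ctrl.get_obs(); im=ctrl.get_image('wrist'); cv2.imwrite(f'pics/{n}.png',im); pickle.dump(o,open(f'pics/{n}.pkl','wb'))
print(o['ee_pos'],o['orientation'],abs(o['qvel']).max())
E
python3 snap.py w3
```

```text
[482.01524168 -31.70148681 236.70115115] [ 2.35816012e+00  2.07479217e+00 -2.05435303e-04] 0.024146389422943403
```

servo_tool --plan '[[0,[0,40,0],0],[0,[0,80,0],0],[0,[0,120,0],0],[0,[0,130,0],0],[0,[0,130,0],0],[0,[0,130,0],0],[0,[0,130,0],0]]'

```text
t: 2.8
ee_pos: [481.8, 97.8, 236.5]
orientation: [2.36, 2.074, -0.001]
ft_force: [0.4, -0.6, -0.6]
width: 87.8
grasp_force: 0.0
```

```bash
python3 snap.py w4; python3 - <<'E'
from h import *
import pickle
o={i:pickle.load(open(f'pics/w{i}.pkl','rb')) for i in (1,2,3,4)}
def t(a,uva,b,uvb): return cross(ray('wrist',uva,o[a]),ray('wrist',uvb,o[b]))
print(t(2,(285.5,254.75),1,(268.25,170)))
print(t(2,(390,116.25),1,(377.25,23.5)))
print(t(2,(308.1,178.75),1,(295,86)))
# pads by mask: bright, low saturation blobs
for i in (3,4):
    im=cv2.imread(f'pics/w{i}.png'); h=cv2.cvtColor(im,cv2.COLOR_BGR2HSV)
    m=cv2.inRange(h,(0,0,195),(180,30,255)); m=cv2.morphologyEx(m,cv2.MORPH_OPEN,np.ones((3,3)))
    for c in cv2.findContours(m,cv2.RETR_EXTERNAL,cv2.CHAIN_APPROX_NONE)[0]:
        if 400<cv2.contourArea(c)<2500: e=cv2.fitEllipse(c); print(i,np.round(e[0],1),np.round(e[1],1),cv2.contourArea(c),plane('wrist',e[0],12,o[i]).round(1))
w3,w4=cv2.imread('pics/w3.png'),cv2.imread('pics/w4.png')
cv2.imwrite('pics/m2.png',np.hstack([w3[:300,180:560],w4[:300,180:560]]))
E
```

```text
[481.75991019  97.79481544 236.51097977] [ 2.35954802e+00  2.07396039e+00 -9.82775688e-04] 0.005429970014106297
(array([ 425.53651997, -292.23411515,   22.84993761]), [np.float64(0.4258266368605489), np.float64(0.4258266368604791)])
(array([ 575.27356974, -130.72844998,   19.54075569]), [np.float64(0.06693627062072369), np.float64(0.06693627062075935)])
(array([ 469.24220171, -196.76491912,   12.06581802]), [np.float64(0.9531405358066073), np.float64(0.9531405358066876)])
3 [291.  352.8] [23.2 60. ] 894.0 [ 398.6 -326.3   12. ]
3 [299.4 272.4] [42.5 76.1] 2198.5 [ 438.2 -168.1   12. ]
3 [254.6 274. ] [15.6 83.9] 791.0 [ 374.2 -164.    12. ]
3 [433.9 221.2] [21.  56.3] 525.5 [ 630.2 -116.3   12. ]
3 [503.5 134.9] [27.4 53.9] 922.0 [740.  -6.  12.]
3 [ 22.5 136.3] [43.5 66.7] 2069.5 [-17.5 114.5  12. ]
3 [220.3  24.4] [18.9 47.1] 456.5 [388.  172.1  12. ]
4 [411.5 350.7] [23.9 31.8] 427.5 [ 602.2 -228.2   12. ]
4 [371.6 258.9] [31.2 39.9] 772.5 [539.4 -30.5  12. ]
4 [561.7 261.2] [51.6 59.1] 1463.0 [ 894.6 -106.7   12. ]
4 [493. 221.] [19.9 35.8] 523.0 [725.7  -1.1  12. ]
4 [ 32.1 207.5] [42.5 67.3] 1890.5 [-43.8 116.   12. ]
4 [291.5  81.1] [32.3 33. ] 834.0 [464.9 213.7  12. ]
4 [291.4  34.4] [30.8 33.3] 802.5 [472.2 271.   12. ]
4 [207.2  32.9] [18.7 50.3] 500.5 [369.7 294.7  12. ]
```

View pics/m2.png

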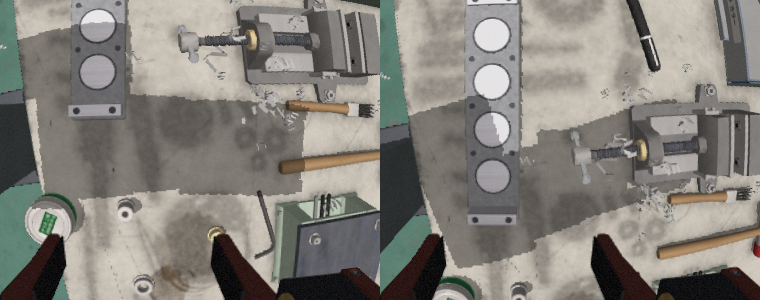

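In the left half (w3), bush_4 is at about (306,209) and the two pads nearest the block are at (278,71) and (278,24). The right half (w4) shows all four pads at about (292,34), (292,81), (292,129) and (292,177). The triangulated heights of 22.8, 19.5 and 12.1 mm confirm bush_1, bush_2 and bush_3. Next I'll refine bush_4 and the pads.

```bash
python3 - <<'E'
from h import *
import pickle
o={i:pickle.load(open(f'pics/w{i}.pkl','rb')) for i in (1,2,3,4)}
I={i:cv2.imread(f'pics/w{i}.png',0) for i in (1,2,3,4)}
def t(a,uva,b,uvb): return cross(ray('wrist',uva,o[a]),ray('wrist',uvb,o[b]))
def pad(i,u,v):  # dark outline ring: circle by Hough on local upscaled crop
    s=4; r=26; c=cv2.copyMakeBorder(I[i],30,30,30,30,cv2.BORDER_REPLICATE)[v+30-r:v+30+r,u+30-r:u+30+r]
    c=cv2.resize(c,None,fx=s,fy=s,interpolation=cv2.INTER_CUBIC)
    k=cv2.HoughCircles(c,cv2.HOUGH_GRADIENT,1,200,param1=120,param2=12,minRadius=15*s,maxRadius=20*s)
    x,y,R=k[0,0]; return ((x+.5)/s-.5+u-r,(y+.5)/s-.5+v-r),R/s
P={}
for n,v in zip('dcba',(34,81,129,177)):
    P[n]=pad(4,292,v); print(n,np.round(P[n][0],1),P[n][1],plane('wrist',P[n][0],12,o[4]).round(1))
for n,v in zip('ab',(71,24)):
    q=pad(3,278,v); print(n,np.round(q[0],1),q[1],plane('wrist',q[0],12,o[3]).round(1),t(3,q[0],4,P[n][0]))
k=[cv2.resize(I[i][v-25:v+25,u-25:u+25],(300,300),interpolation=cv2.INTER_CUBIC) for i,u,v in ((2,288,82),(3,306,209))]
cv2.imwrite('pics/m3.png',np.hstack(k))
E
```

```text
d [291.   33.2] 17.625 [471.9 272.5  12. ]
c [291.2  81. ] 17.375 [464.6 213.9  12. ]
b [291.8 129. ] 17.05 [457.3 156.3  12. ]
a [292.8 175.8] 16.275 [450.1  98.9  12. ]
a [277.5  71.2] 16.55 [450.3  98.7  12. ] (array([450.14192559,  98.76977626,  11.56021085]), [np.float64(0.11157572997679113), np.float64(0.11157572997661275)])
b [278.   26.2] 17.05 [458.  154.5  12. ] (array([457.12501434, 155.97488202,   6.74321811]), [np.float64(0.3442432618414216), np.float64(0.34424326184137366)])
```

View pics/m3.png

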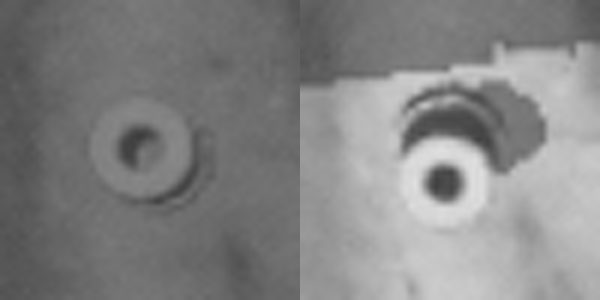

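The bush_4 top is at w2 (286.1,81.3) and w3 (304.8,213.9). The pad nearest the block triangulates to z = 11.6.

```bash
python3 - <<'E'
from h import *
import pickle
o={i:pickle.load(open(f'pics/w{i}.pkl','rb')) for i in (1,2,3,4)}
def t(a,uva,b,uvb): return cross(ray('wrist',uva,o[a]),ray('wrist',uvb,o[b]))
print(t(2,(286.1,81.3),3,(304.8,213.9)))
print('b1',plane('wrist',(285.5,254.75),22,o[2]),plane('wrist',(268.25,170),22,o[1]))
print('b2',plane('wrist',(390,116.25),18,o[2]),plane('wrist',(377.25,23.5),18,o[1]))
print('b3',plane('wrist',(308.1,178.75),12,o[2]),plane('wrist',(295,86),12,o[1]))
print('tool y',cv2.Rodrigues(o[4]['orientation'])[0][:,1])
E
```

```text
(array([459.80692005, -76.28279458,  28.94600534]), [np.float64(0.016253686410792733), np.float64(0.016253686410703676)])
b1 [ 424.94723725 -292.71476197   22.        ] [ 425.81019064 -292.37842692   22.        ]
b2 [ 575.69469657 -130.82845188   18.        ] [ 575.54756821 -130.34852436   18.        ]
b3 [ 468.28304762 -196.79798185   12.        ] [ 470.1930777  -196.76190711   12.        ]
tool y [ 9.91735463e-01 -1.28299155e-01 -3.14455886e-04]
```

Target positions in mm:

| Item | x, y |
|---|---|
| bush_4 | (459.8,−76.3) |
| bush_3 | (468.5,−196.8) |
| bush_1 | (425.2,−292.5) |
| bush_2 | (575.6,−130.6) |
| pad a (next to the block) | (450.1,98.8) |
| pad b | (457.3,156.2) |
| pad c | (464.7,213.7) |
| pad d | (472,271.3) |

I'll start with bush_4, fingers partly closed to clear the tin.

servo_tool --plan '[[0.4,[-6,-40,0],0],[0.4,[-12,-80,0],0],[0.4,[-18,-120,-20],0],[0.4,[-22,-150,-50],0],[0.4,[-22,-174,-80],0],[0.4,[-22,-174,-120],0],[0.4,[-22,-174,-150],0],[0.4,[-22,-174,-150],0],[0.4,[-22,-174,-150],0],[0.4,[-22,-174,-150],0]]'

```text
t: 3.68
ee_pos: [460.3, -75.1, 87.9]
orientation: [2.358, 2.075, 0.001]
ft_force: [0.3, -0.3, 0.5]
width: 52.6
grasp_force: 0.0
```

```bash
cat > s.py <<'E'
from h import *
o=ctrl.get_obs(); print(o['t'],o['ee_pos'].round(2),o['width'],o['ft_force'].round(1),o['grasp_force'])
E
python3 s.py
```

```text
3.6833 [460.26 -75.11  87.88] 52.59546441326475 [ 0.3 -0.3  0.5] 0.0
```

servo_tool --plan '[[0.4,[-0.5,-1,-20],0],[0.4,[-0.5,-1,-40],0],[0.4,[-0.5,-1,-55],0],[0.4,[-0.5,-1,-63],0],[0.4,[-0.5,-1,-63],0],[0.4,[-0.5,-1,-63],0],[0.7,[-0.5,-1,-63],0],[0.9,[-0.5,-1,-63],0],[0.9,[-0.5,-1,-63],0],[0.9,[-0.5,-1,-63],0]]'

```text
t: 4.52
ee_pos: [459.5, -75.5, 24.3]
orientation: [2.357, 2.076, 0.001]
ft_force: [0.2, -0.5, 0.2]
width: 29.7
grasp_force: 0.0
```

servo_tool --plan '[[0.9,[0,0,0],0],[0.9,[0,0,0],0],[0.9,[0,0,0],0],[0.9,[0,0,0],0]]'

```text
t: 4.85
ee_pos: [459.3, -75.5, 24.0]
orientation: [2.357, 2.076, 0.001]
ft_force: [0.2, 1.1, 6.8]
width: 23.5
grasp_force: 30.0
```

The fingers closed at 23.5 mm, which could be the collar. I'll lift and check.

servo_tool --plan '[[0.9,[0,0,10],0],[0.9,[0,0,30],0],[0.9,[0,0,60],0],[0.9,[0,0,80],0],[0.9,[0,0,80],0],[0.9,[0,0,80],0]]'

```text
t: 5.35
ee_pos: [459.8, -75.6, 104.9]
orientation: [2.356, 2.075, 0.003]
ft_force: [0.5, -0.2, -0.5]
width: 23.3
grasp_force: 30.0
```

```bash
python3 snap.py w5; python3 - <<'E'
from h import *
a=cv2.imread('pics/w5.png'); s=ctrl.get_image('side'); cv2.imwrite('pics/s5.png',s)
cv2.imwrite('pics/m5.png',np.hstack([cv2.resize(a[200:300,260:380],(480,400),interpolation=cv2.INTER_CUBIC),cv2.resize(s[120:230,300:380],(290,400),interpolation=cv2.INTER_CUBIC)]))
E
```

```text
[459.7603398  -75.55000618 104.89036138] [2.35604925 2.07475329 0.00271927] 0.04049081390708657
```

View pics/m5.png

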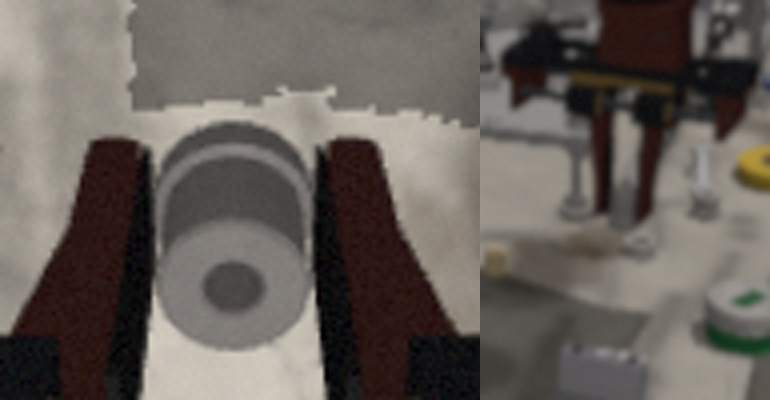

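bush_4 is upright and held by its collar, with the foot near the fingertips. I'll carry it to pad a.

servo_tool --plan '[[0.9,[-2,35,5],0],[0.9,[-4,70,10],0],[0.9,[-6,105,10],0],[0.9,[-8,140,10],0],[0.9,[-9.5,165,0],0],[0.9,[-9.5,175,-20],0],[0.9,[-9.5,175,-45],0],[0.9,[-9.5,175,-45],0],[0.9,[-9.5,175,-45],0],[0.9,[-9.5,175,-45],0]]'

```text
t: 6.28
ee_pos: [449.2, 99.2, 58.5]
orientation: [-2.358, -2.075, 0.002]
ft_force: [0.2, 0.4, -0.1]
width: 23.0
grasp_force: 30.0
```

servo_tool --plan '[[0.9,[0.5,0,-10],0],[0.9,[0.5,0,-16],0],[0.9,[0.5,0,-19],0],[0.9,[0.5,0,-21],0],[0.9,[0.5,0,-22],0],[0.9,[0.5,0,-22],0],[0.9,[0.5,0,-22],0]]'

```text
t: 6.87
ee_pos: [450.1, 99.6, 36.8]
orientation: [2.358, 2.076, 0.0]
ft_force: [-0.4, -0.1, 0.6]
width: 23.4
grasp_force: 30.0
```

servo_tool --plan '[[0.9,[0,0,-0.5],0],[0.9,[0,0,-1],0],[0.9,[0,0,-1],0],[0.9,[0,0,-1],0]]'

```text
t: 7.2
ee_pos: [450.3, 99.6, 36.0]
orientation: [2.357, 2.076, 0.001]
ft_force: [-0.8, -0.8, 5.8]
width: 23.4
grasp_force: 30.0
```

Contact at 5.8 N. I'll release and retreat.

servo_tool --plan '[[0.8,[0,0,0],0],[0.5,[0,0,0],0],[0.4,[0,0,0],0],[0.4,[0,0,0],0],[0.4,[0,0,10],0],[0.4,[0,0,40],0],[0.4,[0,0,75],0],[0.4,[0,0,110],0],[0.4,[0,0,110],0]]'

```text
t: 7.95
ee_pos: [453.5, 100.3, 151.5]
orientation: [2.354, 2.073, 0.013]
ft_force: [1.0, 0.1, -0.3]
width: 52.7
grasp_force: 0.0
```

```bash
python3 s.py
```

```text
7.95 [453.48 100.28 151.55] 52.732548113320114 [ 1.   0.1 -0.3] 0.0
```

Next is bush_1.

servo_tool --plan '[[0.4,[-2,-40,0],0],[0.4,[-4,-80,0],0],[0.4,[-7,-120,0],0],[0.4,[-10,-160,0],0],[0.4,[-13,-200,0],0],[0.4,[-16,-240,0],0],[0.4,[-18,-280,0],0],[0.4,[-20,-320,-10],0],[0.4,[-23,-360,-30],0],[0.4,[-25,-390,-50],0]]'

```text
t: 8.78
ee_pos: [425.3, -293.4, 96.1]
orientation: [2.356, 2.073, 0.001]
ft_force: [0.6, 0.8, -1.1]
width: 52.7
grasp_force: 0.0
```

servo_tool --plan '[[0.4,[0,0,0],0],[0.4,[0,0,0],0],[0.4,[0,0,0],0]]'

```text
t: 9.03
ee_pos: [424.5, -289.8, 95.6]
orientation: [-2.357, -2.075, 0.0]
ft_force: [-0.1, -0.3, 0.1]
width: 52.7
grasp_force: 0.0
```

servo_tool --plan '[[0.4,[0.5,-2.5,-25],0],[0.4,[0.5,-2.5,-50],0],[0.4,[0.5,-2.5,-67],0],[0.4,[0.5,-2.5,-74],0],[0.4,[0.5,-2.5,-77.5],0],[0.4,[0.5,-2.5,-77.5],0],[0.4,[0.5,-2.5,-77.5],0],[0.8,[0.5,-2.5,-77.5],0],[0.9,[0.5,-2.5,-77.5],0],[0.9,[0.5,-2.5,-77.5],0]]'

```text
t: 9.87
ee_pos: [426.0, -293.2, 18.9]
orientation: [2.357, 2.075, 0.0]
ft_force: [-0.4, -0.4, -0.1]
width: 36.2
grasp_force: 0.0
```

servo_tool --plan '[[0.9,[0,0,0],0],[0.9,[0,0,0],0],[0.9,[0,0,0],0],[0.9,[0,0,0],0]]'

```text
t: 10.2
ee_pos: [425.7, -293.1, 18.6]
orientation: [2.357, 2.076, 0.0]
ft_force: [-1.0, 0.7, 6.2]
width: 27.4
grasp_force: 30.0
```

Bush_1 is gripped at 27.4 mm. I'll lift and carry it to pad b.

servo_tool --plan '[[0.9,[0,0,10],0],[0.9,[0,0,40],0],[0.9,[2,25,70],0],[0.9,[4,60,90],0],[0.9,[7,100,100],0],[0.9,[10,140,100],0],[0.9,[13,180,100],0],[0.9,[16,220,100],0],[0.9,[19,260,100],0],[0.9,[22,300,100],0]]'

```text
t: 11.03
ee_pos: [447.2, 8.9, 118.8]
orientation: [2.358, 2.076, 0.001]
ft_force: [0.6, -0.2, -0.8]
width: 27.6
grasp_force: 30.0
```

servo_tool --plan '[[0.9,[3,40,0],0],[0.9,[6,80,0],0],[0.9,[8,120,0],0],[0.9,[9.5,149,0],0],[0.9,[9.5,149,-25],0],[0.9,[9.5,149,-50],0],[0.9,[9.5,149,-65],0],[0.9,[9.5,149,-65],0],[0.9,[9.5,149,-65],0],[0.9,[9.5,149,-65],0]]'

```text
t: 11.87
ee_pos: [457.6, 156.1, 54.1]
orientation: [2.358, 2.076, 0.001]
ft_force: [-0.0, -0.8, 0.3]
width: 27.1
grasp_force: 30.0
```

servo_tool --plan '[[0.9,[0,0,-12],0],[0.9,[0,0,-18],0],[0.9,[0,0,-21],0],[0.9,[0,0,-22.5],0],[0.9,[0,0,-23.5],0],[0.9,[0,0,-23.5],0],[0.9,[0,0,-23.5],0]]'

```text
t: 12.45
ee_pos: [457.3, 156.0, 30.6]
orientation: [2.358, 2.076, 0.001]
ft_force: [-1.6, -1.2, 6.6]
width: 27.0
grasp_force: 30.0
```

Contact. Release, retreat, and head for bush_2.

servo_tool --plan '[[0.8,[0,0,0],0],[0.5,[0,0,0],0],[0.4,[0,0,0],0],[0.4,[0,0,0],0],[0.4,[0,0,10],0],[0.4,[0,0,40],0],[0.4,[0,0,75],0],[0.4,[0,0,110],0],[0.4,[0,0,115],0],[0.4,[0,0,115],0]]'

```text
t: 13.28
ee_pos: [458.7, 156.6, 147.6]
orientation: [2.356, 2.075, 0.008]
ft_force: [-0.4, 0.4, -1.1]
width: 52.8
grasp_force: 0.0
```

servo_tool --plan '[[0.4,[0,-40,0],0],[0.4,[0,-80,0],0],[0.4,[10,-120,0],0],[0.4,[30,-155,0],0],[0.4,[55,-185,0],0],[0.4,[80,-215,0],0],[0.4,[105,-250,-10],0],[0.4,[118,-286,-30],0],[0.4,[118,-286,-55],0],[0.4,[118,-286,-55],0]]'

```text
t: 14.12
ee_pos: [571.9, -131.2, 84.1]
orientation: [-2.356, -2.068, 0.008]
ft_force: [-1.4, -0.4, -0.1]
width: 52.8
grasp_force: 0.0
```

```bash
python3 snap.py w6; python3 - <<'E'
from h import *
cv2.imwrite('pics/t6.png',cv2.resize(ctrl.get_image('top')[150:250,150:310],(800,500),interpolation=cv2.INTER_CUBIC))
E
```

```text
[ 571.93350655 -131.2037669    84.1057127 ] [-2.35568323 -2.06802871  0.00772685] 0.08570857621432297
```

View pics/t6.png

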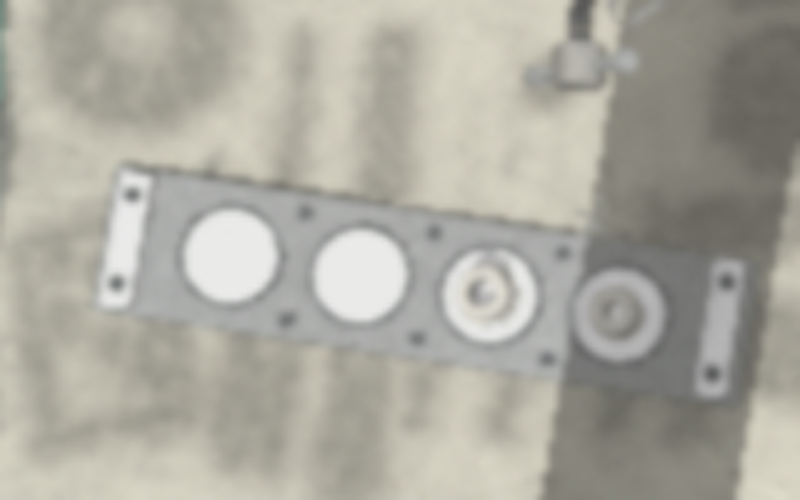

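bush_1 and bush_4 both stand upright and centred on their pads, at crop positions (487,292) and (618,315). Now I'll settle above bush_2.

servo_tool --plan '[[0.4,[0,0,0],0],[0.4,[0,0,0],0],[0.4,[0,0,0],0]]'

```text
t: 14.47
ee_pos: [575.5, -129.0, 91.0]
orientation: [2.355, 2.077, 0.002]
ft_force: [0.4, -1.3, -0.2]
width: 52.7
grasp_force: 0.0
```

TCP z to 18.5: −72.5.

servo_tool --plan '[[0.4,[0,-1.5,-25],0],[0.4,[0,-1.5,-50],0],[0.4,[0,-1.5,-64],0],[0.4,[0,-1.5,-70],0],[0.4,[0,-1.5,-72.5],0],[0.4,[0,-1.5,-72.5],0],[0.4,[0,-1.5,-72.5],0],[0.8,[0,-1.5,-72.5],0],[0.9,[0,-1.5,-72.5],0],[0.9,[0,-1.5,-72.5],0]]'

```text
t: 15.3
ee_pos: [575.5, -131.6, 17.9]
orientation: [2.357, 2.076, 0.001]
ft_force: [-0.5, -0.3, 0.2]
width: 36.3
grasp_force: 0.0
```

servo_tool --plan '[[0.95,[0,0,0],0],[0.95,[0,0,0],0],[0.95,[0,0,0],0],[0.95,[0,0,0],0],[0.95,[0,0,0],0]]'

```text
t: 15.72
ee_pos: [575.2, -131.5, 17.4]
orientation: [2.358, 2.076, 0.0]
ft_force: [-1.2, -0.8, 3.1]
width: 21.1
grasp_force: 30.0
```

servo_tool --plan '[[0.95,[0,0,10],0],[0.95,[0,0,40],0],[0.95,[-20,10,70],0],[0.95,[-45,35,90],0],[0.95,[-70,65,100],0],[0.95,[-95,95,100],0],[0.95,[-110,130,100],0],[0.95,[-110,170,100],0],[0.95,[-110,210,100],0],[0.95,[-110,250,100],0]]'

```text
t: 16.55
ee_pos: [464.5, 120.2, 118.0]
orientation: [2.358, 2.075, 0.001]
ft_force: [0.5, -0.7, -0.2]
width: 21.4
grasp_force: 30.0
```

servo_tool --plan '[[0.95,[0,40,0],0],[0.95,[0,80,0],0],[0.95,[0,95,0],0],[0.95,[0,95,-25],0],[0.95,[0,95,-50],0],[0.95,[0,95,-65],0],[0.95,[0,95,-65],0],[0.95,[0,95,-65],0],[0.95,[0,95,-65],0]]'

```text
t: 17.3
ee_pos: [465.6, 213.7, 53.1]
orientation: [2.358, 2.076, 0.001]
ft_force: [0.1, 0.2, 0.1]
width: 21.4
grasp_force: 30.0
```

servo_tool --plan '[[0.95,[-0.5,0,-12],0],[0.95,[-0.5,0,-18],0],[0.95,[-0.5,0,-21],0],[0.95,[-0.5,0,-22.5],0],[0.95,[-0.5,0,-23.5],0],[0.95,[-0.5,0,-23.5],0],[0.95,[-0.5,0,-23.5],0]]'

```text
t: 17.88
ee_pos: [464.3, 213.4, 29.4]
orientation: [-2.358, -2.076, 0.001]
ft_force: [-3.2, -1.9, 9.7]
width: 21.1
grasp_force: 30.0
```

servo_tool --plan '[[0.8,[0,0,0.3],0],[0.5,[0,0,0.3],0],[0.4,[0,0,0.3],0],[0.4,[0,0,0.3],0],[0.4,[0,0,10],0],[0.4,[0,0,40],0],[0.4,[0,0,75],0],[0.4,[0,0,110],0],[0.4,[0,0,115],0],[0.4,[0,0,115],0]]'

```text
t: 18.72
ee_pos: [466.3, 214.3, 146.6]
orientation: [2.356, 2.075, 0.009]
ft_force: [-0.2, -0.4, 0.1]
width: 52.7
grasp_force: 0.0
```

servo_tool --plan '[[0.35,[0,-40,0],0],[0.35,[0,-80,0],0],[0.35,[1,-120,0],0],[0.35,[1,-160,0],0],[0.35,[2,-200,0],0],[0.35,[2,-240,0],0],[0.35,[3,-280,0],0],[0.35,[3,-320,0],0],[0.35,[4,-360,-20],0],[0.35,[4,-390,-40],0]]'

```text
t: 19.55
ee_pos: [468.7, -179.0, 103.2]
orientation: [2.357, 2.074, 0.001]
ft_force: [1.3, 0.4, 0.5]
width: 57.3
grasp_force: 0.0
```

servo_tool --plan '[[0.35,[0,-20,-10],0],[0.35,[0,-20,-20],0],[0.35,[0,-20,-20],0],[0.35,[0,-20,-20],0],[0.35,[0,-20,-20],0]]'

```text
t: 19.97
ee_pos: [468.3, -195.2, 83.6]
orientation: [-2.356, -2.077, 0.0]
ft_force: [-0.3, 0.5, 0.5]
width: 56.8
grasp_force: 0.0
```

TCP to 16 (tips about 2 mm above the bench): −67.5. y −1.5.

servo_tool --plan '[[0.35,[0.3,-1.5,-25],0],[0.35,[0.3,-1.5,-48],0],[0.35,[0.3,-1.5,-60],0],[0.35,[0.3,-1.5,-65],0],[0.35,[0.3,-1.5,-67],0],[0.35,[0.3,-1.5,-67],0],[0.35,[0.3,-1.5,-67],0],[0.8,[0.3,-1.5,-67],0],[0.9,[0.3,-1.5,-67],0],[0.9,[0.3,-1.5,-67],0]]'

```text
t: 20.8
ee_pos: [469.2, -197.6, 17.4]
orientation: [2.356, 2.077, 0.001]
ft_force: [-0.3, 6.0, 4.0]
width: 40.9
grasp_force: 0.0
```

servo_tool --plan '[[0.9,[0,0,0],0],[0.9,[0,0,0],0],[0.9,[0,0,0],0],[0.9,[0,0,0],0],[0.9,[0,0,0],0]]'

```text
t: 21.22
ee_pos: [469.8, -198.0, 18.3]
orientation: [2.357, 2.074, 0.002]
ft_force: [-1.6, 4.7, 12.9]
width: 25.7
grasp_force: 45.8
```

The width of 25.7 mm and the side force look wrong, so I'll take a look.

```bash
python3 snap.py w7; python3 - <<'E'
from h import *
a=cv2.imread('pics/w7.png')
cv2.imwrite('pics/m7.png',cv2.resize(a[150:310,220:420],(750,600),interpolation=cv2.INTER_CUBIC))
E
```

```text
[ 469.78799769 -198.03550179   18.26926586] [2.35697354e+00 2.07442792e+00 1.85329848e-03] 0.0013873511193806065
```

View pics/m7.png

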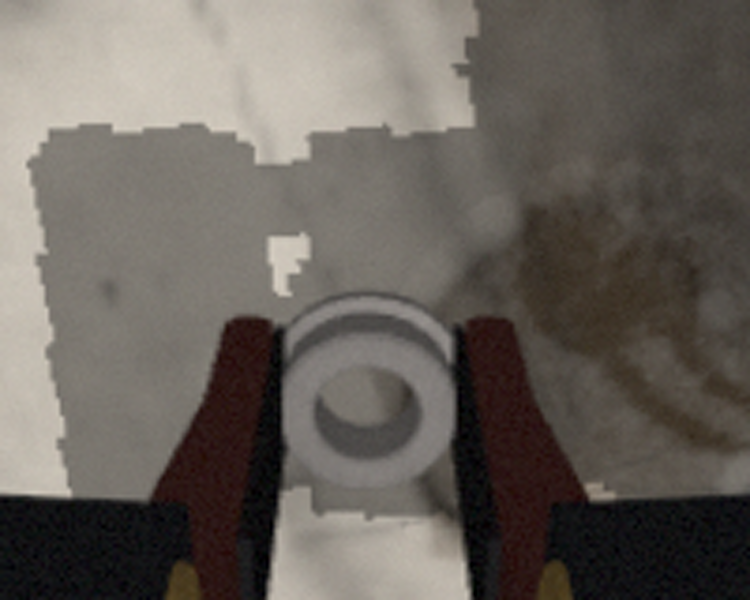

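The bush is upright and centred between the fingers (crop centre (370,405)). The upward force of about 13 N suggests the tips are pressing on the bench or the collar. I'll open, raise 3.5 mm and grip again.

servo_tool --plan '[[0.6,[0,0,0],0],[0.4,[0,0,1],0],[0.4,[0,0,3],0],[0.4,[0,1.5,3.5],0],[0.4,[0,1.5,3.5],0],[0.4,[0,1.5,3.5],0]]'

```text
t: 21.77
ee_pos: [468.9, -196.4, 20.2]
orientation: [2.358, 2.076, 0.0]
ft_force: [0.0, -1.0, 0.1]
width: 52.5
grasp_force: 0.0
```

servo_tool --plan '[[0.8,[0,0,0],0],[0.9,[0,0,0],0],[0.9,[0,0,0],0],[0.9,[0,0,0],0],[0.9,[0,0,0],0],[0.9,[0,0,0],0],[0.9,[0,0,0],0],[0.9,[0,0,0],0]]'

```text
t: 22.43
ee_pos: [468.9, -196.4, 20.2]
orientation: [-2.358, -2.076, 0.0]
ft_force: [-0.0, -0.6, -1.1]
width: 25.8
grasp_force: 30.0
```

servo_tool --plan '[[0.9,[0,0,4],0],[0.9,[0,0,15],0],[0.9,[0,0,40],0],[0.9,[0,0,80],0],[0.9,[0,0,80],0],[0.9,[0,0,80],0]]'

```text
t: 22.93
ee_pos: [470.5, -197.2, 103.0]
orientation: [2.354, 2.073, 0.004]
ft_force: [0.8, 0.6, 0.2]
width: 25.7
grasp_force: 30.0
```

```bash
python3 snap.py w8; python3 - <<'E'
from h import *
a=cv2.imread('pics/w8.png'); s=ctrl.get_image('side')
cv2.imwrite('pics/m8.png',np.hstack([cv2.resize(a[200:300,260:380],(480,400),interpolation=cv2.INTER_CUBIC),cv2.resize(s[100:220,300:390],(300,400),interpolation=cv2.INTER_CUBIC)]))
E
```

```text
[ 470.53622888 -197.16867778  102.99806238] [2.35382557 2.07282328 0.00367159] 0.05131627389850054
```

View pics/m8.png

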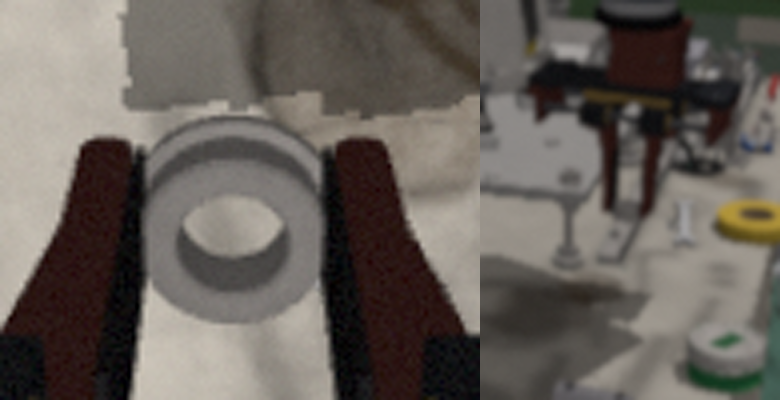

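The squat bush is held level by its sleeve. I'll carry it to pad d.

servo_tool --plan '[[0.9,[0,35,10],0],[0.9,[0,75,20],0],[0.9,[0,115,20],0],[0.9,[1,155,20],0],[0.9,[1,195,20],0],[0.9,[2,235,20],0],[0.9,[2,275,20],0],[0.9,[3,315,20],0],[0.9,[3,355,20],0],[0.9,[3,395,20],0]]'

```text
t: 23.87
ee_pos: [470.5, 200.2, 118.8]
orientation: [-2.357, -2.076, 0.004]
ft_force: [1.0, -0.9, 0.4]
width: 25.6
grasp_force: 30.0
```

servo_tool --plan '[[0.9,[0,40,0],0],[0.9,[0,73,0],0],[0.9,[0,73,-25],0],[0.9,[0,73,-50],0],[0.9,[0,73,-65],0],[0.9,[0,73,-65],0],[0.9,[0,73,-65],0],[0.9,[0,73,-65],0]]'

```text
t: 24.53
ee_pos: [471.9, 271.4, 55.2]
orientation: [-2.358, -2.076, 0.001]
ft_force: [0.7, 0.3, -0.3]
width: 25.5
grasp_force: 30.0
```

servo_tool --plan '[[0.9,[0,0,-12],0],[0.9,[0,0,-17],0],[0.9,[0,0,-20],0],[0.9,[0,0,-21.5],0],[0.9,[0,0,-22.5],0],[0.9,[0,0,-22.5],0],[0.9,[0,0,-22.5],0]]'

```text
t: 25.12
ee_pos: [472.0, 271.6, 32.8]
orientation: [2.358, 2.076, 0.0]
ft_force: [-0.2, -0.2, -0.0]
width: 25.9
grasp_force: 30.0
```

servo_tool --plan '[[0.9,[0,0,-0.5],0],[0.9,[0,0,-1],0],[0.9,[0,0,-1],0],[0.9,[0,0,-1],0]]'

```text
t: 25.45
ee_pos: [472.1, 271.7, 32.0]
orientation: [2.358, 2.076, 0.001]
ft_force: [-1.2, -1.1, 3.8]
width: 25.4
grasp_force: 30.1
```

Contact. Release, then retreat up and back so the cameras can see.

servo_tool --plan '[[0.8,[0,0,0],0],[0.5,[0,0,0],0],[0.4,[0,0,0],0],[0.4,[0,0,0],0],[0.4,[0,0,10],0],[0.4,[0,0,40],0],[0.4,[0,0,80],0],[0.4,[0,-20,120],0],[0.4,[0,-60,150],0],[0.4,[0,-100,180],0]]'

```text
t: 26.28
ee_pos: [472.1, 186.9, 202.6]
orientation: [2.355, 2.078, 0.003]
ft_force: [-0.2, -0.1, 0.4]
width: 52.4
grasp_force: 0.0
```

servo_tool --plan '[[0.4,[0,-40,10],0],[0.4,[0,-70,20],0],[0.4,[0,-70,20],0],[0.4,[0,-70,20],0],[0.4,[0,-70,20],0]]'

```text
t: 26.7
ee_pos: [471.9, 117.2, 220.2]
orientation: [-2.359, -2.075, -0.001]
ft_force: [0.2, -0.2, -0.2]
width: 52.4
grasp_force: 0.0
```

```bash
python3 snap.py w9; python3 - <<'E'
from h import *
a=cv2.imread('pics/w9.png'); s=ctrl.get_image('side')
cv2.imwrite('pics/m9.png',np.hstack([cv2.resize(a[:260,210:380],(392,600),interpolation=cv2.INTER_CUBIC),cv2.resize(s[200:310,265:355],(400,600),interpolation=cv2.INTER_CUBIC)]))
E
```

```text
[471.85607193 117.24479258 220.22780529] [-2.35853555e+00 -2.07528717e+00 -8.97089315e-04] 0.024839139910142558
```

View pics/m9.png

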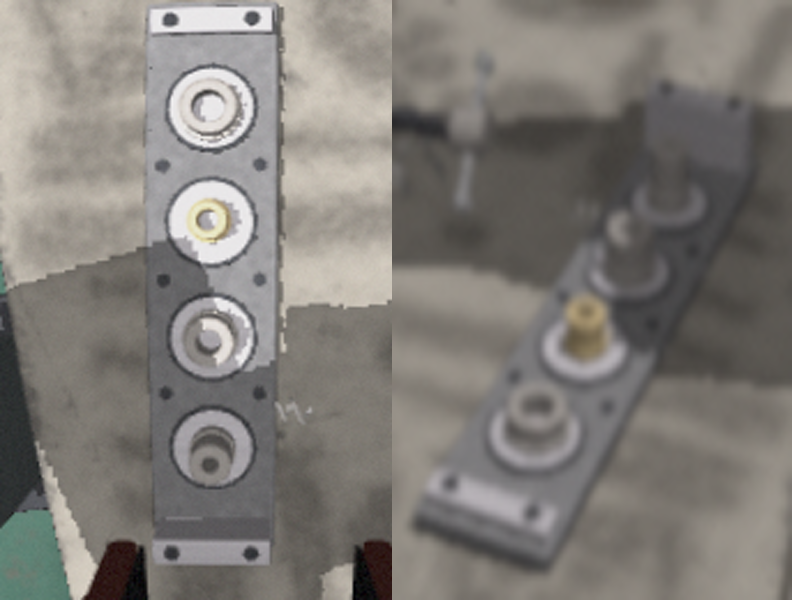

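Both views show all four bushes upright and central on their pads. From the low bar to the raised block the order is squat, brass, steel, slender, at left-crop rows 107, 220, 338 and 450. Handing in.

```bash
python3 -c "
from workcell import ctrl; print(ctrl.close_job())"
```

```text
the job is handed in; nothing more can be done
None
```

The job is handed in: the final images show all four bushes upright and centred on their pads in height order, bush_4 (tallest) next to the raised block. The grease tin was never touched on purpose, but I did not re-measure its position, and the hand-in returned no verdict.

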